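Stroke the row of sprung seats and push the end slide home

ROBOT

A 7-joint arm with a two-finger parallel gripper is mounted at the origin on a cart in front of the work surface, level with it; the furniture and walls round the work are solid. World frame = base frame: x ahead of the robot, y to its left, z up, the work surface at z = 0. Lengths are in m, angles in rad, forces in N, time in s.
With the tool pointing down it reaches from about 0.4 to 0.875 m from the base axis. Payload 19.3 kg.
Tool frame: the origin (TCP) lies on the centre line of the jaws, within the pads' length; the fingertips stand 14 mm ahead of it and the grasp point (between the pads) lies 5 mm behind it; y points along the fingers, x is the direction in which the jaws open and shut, and the axes are right-handed (so a half turn about y gives the same grasp; the last joint's range is limited). The gripper opens to 85 mm and grips with 20 to 120 N. Pads are 22 mm wide; open, the fingers measure 114 mm over their backs; the gripper's body (76 mm by 85 mm) begins 54 mm behind the grasp point. The pads swing forward as they close: fully open they stand 13 mm farther back than shut.
Start: joints at [1.032, 0.521, -0.036, 1.599, 0.021, 1.021, -0.113], TCP at [0.282, -0.558, 0.245] pointing down, gripper open.
Joint ranges: [-2.91, 2.91], [-0.3, 2.13], [-1.5, 1.42], [0.17, 2.43], [-1.26, 4.41], [0.16, 1.93], [-2.52, 2.52]. Speed limits (rad/s): [1.89, 1.89, 2.39, 2.39, 3.01, 3.01, 3.01].

INTERFACE

Orientations are given as [roll, pitch, yaw] about the fixed x, y, z axes, in that order (R = Rz(yaw) Ry(pitch) Rx(roll)).
In Python, from workcell import monitor, grab_frame, workorder gives the robot as it stands.
- The arm moves only by the tool drive_tool, never from a script. Its argument "steps" is one flat list of numbers, 5 for each row, row after row: the finger opening in mm, from 0 to 85.4, then the shift along the world's x, y, z in mm, then the turn about the world's z in degrees. In form: [fingers, tx, ty, tz, twist, fingers, tx, ty, tz, twist, ...]. A call has exactly 5 rows; each row shifts and turns the commanded pose from where the row before left it; what a row does not reach is not made up. A row lasts 1/12 s, in which the tool goes at most 41.7 mm and 7.16 degrees, less where a joint would pass 70% of its speed; a pose out of reach is approached as far as the arm can. A call is refused whole if a number of a shift passes 41.7 or a number of a turn 7.16, either way. A call with a gripper value outside its range is refused whole. The fingers move at their own pace and stop on an object; "grip_force" is the grip in N (left out, the last holds). Time passes only in rows, so rows that do not move let the fingers close, or fill a call up. It gives the time, the measured TCP pose, the force and the opening at its end, in the units of the state.
- monitor.observe(): the state, without advancing time (a new reading comes with each control period).
- grab_frame(name): name is "scene" or "top"; returns a dict with "frame" (480x640x3 uint8, red, green, blue), "vertical_fov" (degrees; the focal length in pixels is half the picture's height over the tangent of half this angle, whatever the lens; pixels are square), "cx", "cy" (the principal point, pixels), "xyz" and "orientation" of the camera in the world. Camera axes: x right, y down, z forward; pixel columns grow to the right and rows downward; lengths in m; the calibration is good to about 2 mm. A picture is of the moment at which its call begins. There is no depth.
- workorder.job_done(): hands the job in, once; it reports no verdict.
The state is a dict: "clock": time; "qpos": joint angles; "qd": joint speeds; "joint_efforts": joint torques, N m; "position": TCP position; "tool_rot": TCP orientation; "force": force on the tool from outside, world axes, zero at the start; "moment": the same for the moment, N m; "grip_width": finger opening in m.
Only numpy, scipy, OpenCV 4.12 (cv2) and the standard library are available. Lean on these libraries where they do the work, as an engineer would, in place of code of your own. Each camera call takes 0.05 s, during which the arm holds its last target. There are 200 camera calls.

TASK

Check that the five sprung seats of the jig move freely: starting at the end away from the upright end slide, run the closed fingertips along the curved row in one stroke, lightly pressing every seat down a few millimetres in turn and letting it spring back, staying low over the row between seats and never driving a seat to its bottom. Then push the end slide fully away from the seats to its stop. Grasp and lift nothing, leave the things standing around where they are, and finish clear of everything.

Things in the scene. Friction and masses are not known exactly. Their poses are not given: they have to be found in the camera images.
- jig: fixed grey metal plate, 10 mm thick, with a curved row of five sprung seats and an end slide past the last. Origin on the bench under the middle seat 3; z up. The plate spans x -125 to 45 mm, y -235 to 145 mm. The row runs from seat 1 (+y side) to seat 5, then the end slide (-y side), on an arc of 300 mm radius about x = -300 mm, y = 0 of this frame, 0.18 rad a seat
- seat_1 (a joint): how far seat 1 (counted from the end of the row away from the end slide) is pressed down: 0 when up, 0.010 m at its bottom stop; a spring returns it (about 1.6 N to start, 5.6 N at the bottom)
- seat_1_top (a point): crown of seat 1: centre of the top of a round steel button 28 mm across, whose top is a cone that falls 8 mm from crown to edge; 48 mm above the bench when up, moves down with the seat. Neighbouring seats are 54 mm apart
- seat_2 (a joint): how far seat 2 (counted from the end of the row away from the end slide) is pressed down: 0 when up, 0.010 m at its bottom stop; a spring returns it (about 1.6 N to start, 5.6 N at the bottom)
- seat_2_top (a point): crown of seat 2: centre of the top of a round steel button 28 mm across, whose top is a cone that falls 8 mm from crown to edge; 48 mm above the bench when up, moves down with the seat. Neighbouring seats are 54 mm apart
- seat_3 (a joint): how far seat 3 (counted from the end of the row away from the end slide) is pressed down: 0 when up, 0.010 m at its bottom stop; a spring returns it (about 1.6 N to start, 5.6 N at the bottom)
- seat_3_top (a point): crown of seat 3: centre of the top of a round steel button 28 mm across, whose top is a cone that falls 8 mm from crown to edge; 48 mm above the bench when up, moves down with the seat. Neighbouring seats are 54 mm apart
- seat_4 (a joint): how far seat 4 (counted from the end of the row away from the end slide) is pressed down: 0 when up, 0.010 m at its bottom stop; a spring returns it (about 1.6 N to start, 5.6 N at the bottom)
- seat_4_top (a point): crown of seat 4: centre of the top of a round steel button 28 mm across, whose top is a cone that falls 8 mm from crown to edge; 48 mm above the bench when up, moves down with the seat. Neighbouring seats are 54 mm apart
- seat_5 (a joint): how far seat 5 (counted from the end of the row away from the end slide) is pressed down: 0 when up, 0.010 m at its bottom stop; a spring returns it (about 1.6 N to start, 5.6 N at the bottom)
- seat_5_top (a point): crown of seat 5: centre of the top of a round steel button 28 mm across, whose top is a cone that falls 8 mm from crown to edge; 48 mm above the bench when up, moves down with the seat. Neighbouring seats are 54 mm apart
- gap_12 (a point): point on the row half-way between seats 1 and 2, in the air at crown height (48 mm above the bench)
- gap_23 (a point): point on the row half-way between seats 2 and 3, in the air at crown height (48 mm above the bench)
- gap_34 (a point): point on the row half-way between seats 3 and 4, in the air at crown height (48 mm above the bench)
- gap_45 (a point): point on the row half-way between seats 4 and 5, in the air at crown height (48 mm above the bench)
- end_slide (a joint): travel of the end slide away from seat 5: 0 nearest the seats, 0.035 m at its end stop; starts between 0 and 0.008; stays where it is left, about 1.5 N of friction
- end_slide_face (a point): centre of the flat face, looking at seat 5, of the end slide's upright steel tab (34 mm wide, 8 mm thick, 24 to 76 mm above the bench); 52 mm above the bench, 70 to 80 mm past seat 5 at the start. Its x axis is the way the slide travels, straight, tangent to the row's arc 0.25 rad past seat 5
- insert_a: clear glass insert, a bulb on a stem and foot, 22 mm wide, 58 mm high, standing on the jig plate in front of the row (about 100 mm from it); bystander, origin under its centre
- insert_b: second glass insert, 22 mm wide, 59 mm high, standing on the jig plate in front of the row; bystander, origin under its centre
- plug_a: silicone dome plug, 24 mm wide, 22 mm high, standing on the jig plate in front of the row; bystander, origin under its centre
- syringe: dosing syringe, 134 x 29 x 22 mm, lying at the front left of the bench; bystander, origin under its centre
- cotton_roll: white roll standing on end, 63 mm wide, 35 mm high, behind the jig; bystander, origin under its centre
- beaker: glass beaker, 74 mm wide, 87 mm high, behind the jig on the right; bystander, origin under its centre
- timer: dial timer, 48 x 64 x 50 mm, at the front right corner of the bench; bystander, origin under its centre

How it is judged:
On the way, in this order (a step that is already met when the one before it is completed fails the run):
1. seat 1 is stroked down by at least 1.5 mm (value of joint seat_1 above 0.0015 m and contact force between the fingers and seat_1 above 0.3 N), for 0.05 s.
2. the fingertips pass between seats 1 and 2, over the row and no more than about 2 cm above crown height (horizontal distance between the grasp point and gap_12 below 0.018 m and z of the grasp point in the frame of gap_12 below 0.04 m).
3. seat 2 is stroked down by at least 1.5 mm (value of joint seat_2 above 0.0015 m and contact force between the fingers and seat_2 above 0.3 N), for 0.05 s.
4. the fingertips pass between seats 2 and 3, over the row and no more than about 2 cm above crown height (horizontal distance between the grasp point and gap_23 below 0.018 m and z of the grasp point in the frame of gap_23 below 0.04 m).
5. seat 3 is stroked down by at least 1.5 mm (value of joint seat_3 above 0.0015 m and contact force between the fingers and seat_3 above 0.3 N), for 0.05 s.
6. the fingertips pass between seats 3 and 4, over the row and no more than about 2 cm above crown height (horizontal distance between the grasp point and gap_34 below 0.018 m and z of the grasp point in the frame of gap_34 below 0.04 m).
7. seat 4 is stroked down by at least 1.5 mm (value of joint seat_4 above 0.0015 m and contact force between the fingers and seat_4 above 0.3 N), for 0.05 s.
8. the fingertips pass between seats 4 and 5, over the row and no more than about 2 cm above crown height (horizontal distance between the grasp point and gap_45 below 0.018 m and z of the grasp point in the frame of gap_45 below 0.04 m).
9. seat 5 is stroked down by at least 1.5 mm (value of joint seat_5 above 0.0015 m and contact force between the fingers and seat_5 above 0.3 N), for 0.05 s.
10. the end slide is pushed to its stop (value of joint end_slide above 0.031 m), for 0.1 s.
At the end, for the whole second after the job is handed in: The end slide stands at its stop (at least 31 of 35 mm), all five seats have sprung back up (within 1 mm), and no bystander has moved by more than 20 mm (value of joint end_slide above 0.031 m and value of joint each of seat_1, seat_2, seat_3, seat_4, seat_5 below 0.001 m and distance of each of insert_a, insert_b, plug_a, syringe, cotton_roll, beaker, timer from where it was at the start of the episode below 0.02 m); the robot touches nothing.
It fails at once if a seat is driven onto its bottom stop (over 9.5 mm of its 10 mm) (value of joint any of seat_1, seat_2, seat_3, seat_4, seat_5 above 0.0095 m).
It fails at once if the jig is pushed hard (over 25 N) (contact force between the arm and jig above 25 N).
It fails at once if a bystander is moved by more than 20 mm, lifted or knocked over (distance of any of insert_a, insert_b, plug_a, syringe, cotton_roll, beaker, timer from where it was at the start of the episode above 0.02 m or angle between any of insert_a, insert_b, plug_a, beaker's own z axis and vertical above 0.4 rad).
It also fails if it takes over 51 s, if anything falls off the work surface, if the arm or the gripper's body presses on something with over 40 N, if the wrist force passes 120 N, or if a joint passes its speed limit or range.

## Working session

There is one attempt and no reset: what is moved stays moved. The work goes in short steps, Python scripts to look and compute and a tool call to move; the robot and the scene stay as the last step left them, time stands still between calls to the robot, and variables do not carry over. Pictures are saved under pics/ and viewed, about 8 in all and at most 12, crops included, and the job is handed in when it is done.

Besides the shell and the picture viewer there is one more tool, called after "Request:" as name(argument=value, ...) on one line, values as JSON. drive_tool: Moves the arm, as the interface text tells. Its arguments: {"type":"object","properties":{"steps":{"type":"array"},"grip_force":{"type":"number"}},"required":["steps"]}

```bash
mkdir -p pics; cat > h.py <<'E'
import numpy as np, cv2
from scipy.spatial.transform import Rotation as R
from workcell import monitor, grab_frame, workorder
def cam(f):
    fl=240/np.tan(np.radians(f["vertical_fov"])/2)
    o=np.array(f["orientation"],float)
    M=R.from_euler('xyz',o).as_matrix() if o.shape==(3,) else o
    return fl,M,np.array(f["xyz"],float)
def ray(f,u,v,z):
    fl,M,c=cam(f); d=M@np.array([(u-f["cx"])/fl,(v-f["cy"])/fl,1]); return c+d*(z-c[2])/d[2]
def proj(f,p):
    fl,M,c=cam(f); q=M.T@(np.array(p)-c); return f["cx"]+fl*q[0]/q[2], f["cy"]+fl*q[1]/q[2]
E
python3 - <<'E'
from h import *
import pickle
for n in("top","scene"):
    f=grab_frame(n); pickle.dump(f,open(n+".pkl","wb")); cv2.imwrite(f"pics/{n}1.png",f["frame"][:,:,::-1])
    print(n,{k:v for k,v in f.items() if k!="frame"})
print(monitor.observe())
E
```

```text
top {'vertical_fov': 44.62745409189155, 'cx': 325.19042757355965, 'cy': 232.05145548190342, 'xyz': array([0.39748325, 0.03811955, 1.33777117]), 'orientation': array([-3.01626603, -0.00607006, -1.54584965])}
scene {'vertical_fov': 46.60448947426657, 'cx': 319.35528857441903, 'cy': 238.22517250827937, 'xyz': array([0.04701449, 0.94508432, 0.60251998]), 'orientation': array([-2.05631194, -0.01206831, -2.63514258])}
{'clock': 0.1, 'qpos': array([ 1.03183395,  0.52195522, -0.03634767,  1.59994489,  0.02117183,
        1.02109956, -0.11281801]), 'qd': array([ 0.00132719, -0.00069   , -0.00011572, -0.00069579, -0.00012967,
       -0.0004251 , -0.00104932]), 'joint_efforts': array([ 5.38913722e-03, -9.28487849e+01,  1.98426962e+00, -3.70534122e+01,
        1.81220518e-02,  5.32882681e-03,  2.25723824e-05]), 'position': array([ 0.28222178, -0.55732937,  0.24478473]), 'tool_rot': array([-1.57083384e+00,  1.02296760e-03, -1.10206025e+00]), 'force': array([0.18515266, 0.55852505, 0.67855654]), 'moment': array([-0.02188319, -0.02445103, -0.03997553]), 'grip_width': 0.08531380164757123}
```

View pics/top1.png

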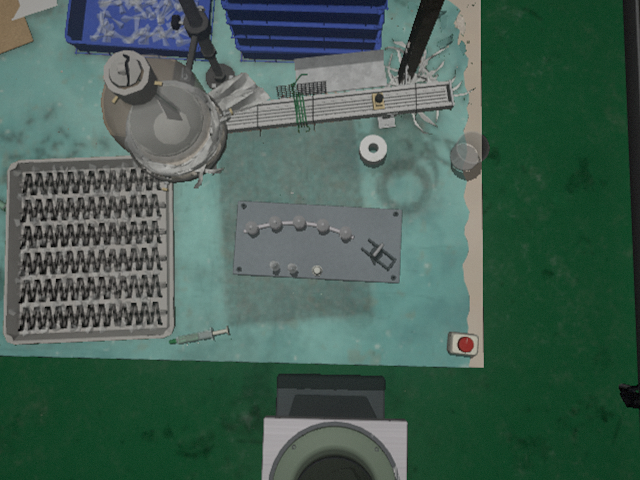

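View pics/scene1.png

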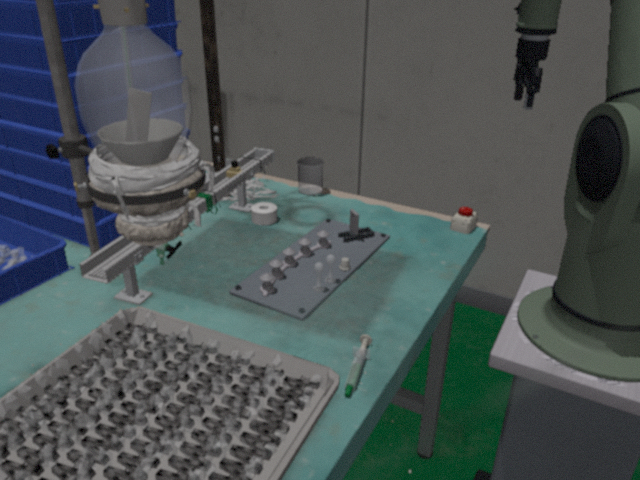

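The top view shows the grey jig plate with corners near (237,203), (401,207), (400,282) and (234,275). The seats are near (252,229), (276,224), (300,222), (323,227) and (347,233), with the slide at about (378,254). The inserts and plug are at (275,267), (293,268) and (317,270).

```bash
cat > fit.py <<'E'
from h import *
import pickle
f=pickle.load(open("top.pkl","rb")); im=f["frame"]
hsv=cv2.cvtColor(im,cv2.COLOR_RGB2HSV)
m=((hsv[...,1]<60)).astype(np.uint8)*255
box=np.zeros_like(m); box[195:290,225:410]=1; m*=box
m=cv2.morphologyEx(m,cv2.MORPH_CLOSE,np.ones((9,9))); 
m=cv2.morphologyEx(m,cv2.MORPH_OPEN,np.ones((9,9)))
c=max(cv2.findContours(m,0,2)[0],key=cv2.contourArea)
P=np.array([ray(f,u,v,0.010)[:2] for u,v in c[:,0]],np.float32)
r=cv2.minAreaRect(P*1000); print("rect",r)
b=cv2.boxPoints(r)/1000; print(b)
# jig x axis along short side (170), y along 380
e=[b[1]-b[0],b[2]-b[1]]; L=max(e,key=np.linalg.norm); 
if L[1]<0: L=-L
y=L/np.linalg.norm(L); x=np.array([y[1],-y[0]]); print("yaw",np.arctan2(x[1],x[0]))
ctr=np.array(r[0])/1000; o=ctr-x*(-.040)-y*(-.045); print("origin",o)
yaw=np.arctan2(x[1],x[0])
def W(p): return o+x*p[0]+y*p[1]
big=cv2.resize(im[190:290,225:410],None,fx=4.3,fy=4.3,interpolation=cv2.INTER_CUBIC)[:,:,::-1].copy()
for k in range(5):
    a=(2-k)*.18; p=W((-.3+.3*np.cos(a),.3*np.sin(a))); u,v=proj(f,[*p,.048]); print("seat",k+1,p,u,v)
    cv2.circle(big,(int((u-225+.5)*4.3),int((v-190+.5)*4.3)),3,(0,0,255),-1)
for q in b:
    u,v=proj(f,[*q,.01]); cv2.circle(big,(int((u-225+.5)*4.3),int((v-190+.5)*4.3)),3,(0,255,0),-1)
a=-.36-.25; t=np.array([np.sin(-a)*-1,-np.cos(a)]) ; print("tangent",x*t[0]+y*t[1])
cv2.imwrite("pics/crop1.png",big)
E
python3 fit.py
```

```text
rect ((542.589599609375, 52.246337890625), (216.00262451171875, 424.4138488769531), 1.4957259893417358)
[[ 0.42908597  0.2615619 ]
 [ 0.4401642  -0.16270739]
 [ 0.65609324 -0.15706922]
 [ 0.645015    0.26720008]]
yaw 0.026105406
origin [0.58140136 0.0982751 ]
seat 1 [0.5594184  0.20341939] 249.11866028539316 230.42618324929518
seat 2 [0.57515419 0.15183916] 272.58634608394954 224.00758619992564
seat 3 [0.58140136 0.0982751 ] 296.73540506297786 221.8448582728654
seat 4 [0.57795805 0.04445801] 320.85074629701666 223.99282225741717
seat 5 [ 0.56493553 -0.00787313] 344.21929669859287 230.39066690519383
tangent [-0.55127747 -0.834322  ]
```

View pics/crop1.png

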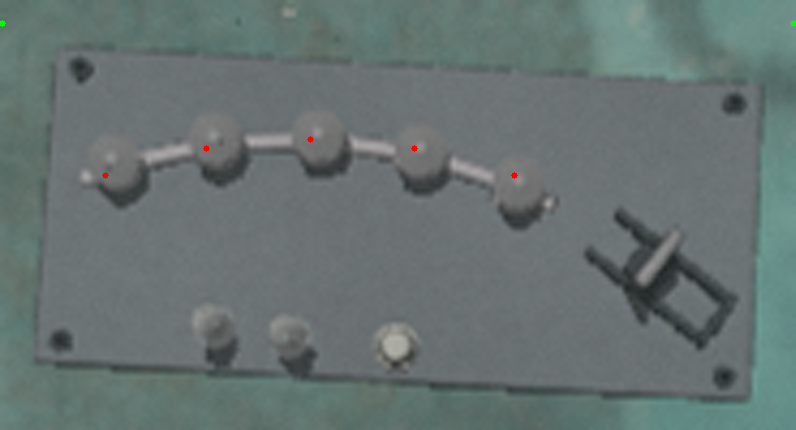

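The crop shows the mask leaked past the plate, so the fit is off. Button centres are at about (118,163), (218,141), (320,139), (421,152) and (519,183) in the crop. The tab is at (658,257), and the plate corners are at (58,47), (760,86), (748,398) and (37,362). I'll refit with a tighter mask and compare the two.

```bash
cat > fit2.py <<'E'
from h import *
import pickle
f=pickle.load(open("top.pkl","rb")); im=f["frame"]; s=4.3
def rigid(A,B):
    a,b=A.mean(0),B.mean(0); U,S,V=np.linalg.svd((A-a).T@(B-b)); M=V.T@np.diag([1,np.linalg.det(V.T@U.T)])@U.T
    return M,b-M@a
# sub-pixel discs: Hough in the upscaled crop
crop=im[190:290,225:410]; big=cv2.resize(crop,None,fx=s,fy=s,interpolation=cv2.INTER_CUBIC)
g=cv2.cvtColor(big,cv2.COLOR_RGB2GRAY)
h=cv2.HoughCircles(cv2.GaussianBlur(g,(5,5),0),cv2.HOUGH_GRADIENT,1,60,param1=60,param2=12,minRadius=25,maxRadius=35)[0]
g0=[(118,163),(218,141),(320,139),(421,152),(519,183)]
px=[]
for q in g0:
    c=min(h,key=lambda c:np.hypot(c[0]-q[0],c[1]-q[1])); print(q,c); px.append(c[:2] if np.hypot(c[0]-q[0],c[1]-q[1])<9 else q)
full=lambda q:(225+(q[0]+.5)/s-.5,190+(q[1]+.5)/s-.5)
A=np.array([(-.3+.3*np.cos((2-k)*.18),.3*np.sin((2-k)*.18)) for k in range(5)])
B=np.array([ray(f,*full(q),.040)[:2] for q in px]); M1,t1=rigid(A,B)
print("discs yaw",np.arctan2(M1[1,0],M1[0,0]),"o",t1,"res mm",((A@M1.T+t1-B)*1000).round(1).tolist())
C=np.array([(.045,.145),(.045,-.235),(-.125,-.235),(-.125,.145)])
D=np.array([ray(f,*full(q),.010)[:2] for q in[(58,47),(760,86),(748,398),(37,362)]]); M2,t2=rigid(C,D)
C[:]=C[[1,0,3,2]][[1,0,3,2]]
print("corners yaw",np.arctan2(M2[1,0],M2[0,0]),"o",t2,"res",((C@M2.T+t2-D)*1000).round(1).tolist())
for k in range(5): print("seat",k+1,(M1@A[k]+t1).round(4),(M2@A[k]+t2).round(4))
a=-.61; tj=np.array([np.sin(a),-np.cos(a)])
print("travel dir",M1@tj, "tab top",ray(f,*full((658,257)),.076))
# scene cross-check
fs=pickle.load(open("scene.pkl","rb")); b=fs["frame"][190:320,220:400]; b=cv2.resize(b,None,fx=s,fy=s,interpolation=cv2.INTER_CUBIC)[:,:,::-1].copy()
for M,t,col in((M1,t1,(0,0,255)),(M2,t2,(0,255,0))):
    for k in range(5):
        u,v=proj(fs,[*(M@A[k]+t),.048]); cv2.circle(b,(int((u-220+.5)*s),int((v-190+.5)*s)),2,col,-1)
cv2.imwrite("pics/crop2.png",b)
E
python3 fit2.py
```

```text
(118, 163) [319.5 135.5  28.4]
(218, 141) [319.5 135.5  28.4]
(320, 139) [319.5 135.5  28.4]
(421, 152) [422.5 161.5  32.1]
(519, 183) [422.5 161.5  32.1]
discs yaw -0.025118960635752054 o [0.58371781 0.09346354] res mm [[0.0, 1.5], [0.2, 0.7], [-0.6, -0.3], [0.5, -0.8], [-0.2, -1.0]]
corners yaw -0.027415174755089016 o [0.58453996 0.09441565] res [[0.7, 1.7], [1.6, -2.0], [-1.6, -2.2], [-0.7, 2.6]]
seat 1 [0.5671 0.1996] [0.5682 0.2006]
seat 2 [0.5802 0.1473] [0.5812 0.1482]
seat 3 [0.5837 0.0935] [0.5845 0.0944]
seat 4 [0.5775 0.0399] [0.5782 0.0409]
seat 5 [ 0.5618 -0.0117] [ 0.5624 -0.0107]
travel dir [-0.59327328 -0.80500113] tab top [ 0.52165827 -0.08018396  0.076     ]
```

View pics/crop2.png

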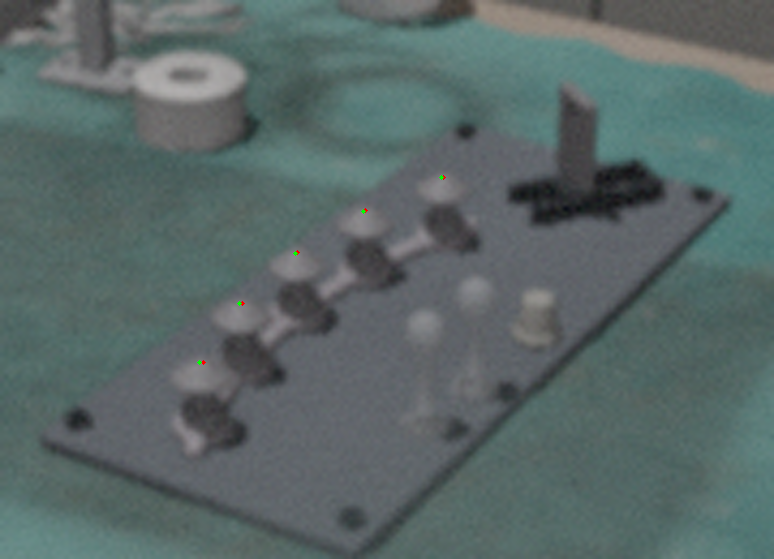

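The disc and corner fits agree within 1 mm, and in the scene view the projected points sit on the five crowns, (202,362) to (442,178). I'll use these positions: seat 1 (567.5,200), seat 2 (580.7,147.7), seat 3 (584,94), seat 4 (578,40.4), seat 5 (562,-11), and slide face about (524,-77) mm. The stroke will run at TCP z = 57.5 mm.

Request:
drive_tool(steps=[0,20,36,0,3.2,0,20,36,0,3.2,0,20,36,0,3.2,0,20,36,0,3.2,0,20,36,0,3.2])

```text
clock: 0.52
position: [0.3827, -0.3757, 0.2452]
tool_rot: [-1.571, 0.0, -0.82]
force: [0.5, -0.2, 0.0]
grip_width: 0.0254
```

Request:
drive_tool(steps=[0,20,36,0,3.2,0,20,36,0,3.2,0,20,36,0,3.2,0,20,36,0,3.2,0,20,36,0,3.2])

```text
clock: 0.93
position: [0.4828, -0.1957, 0.2453]
tool_rot: [-1.571, 0.0, -0.541]
force: [1.2, -1.5, -0.4]
grip_width: -0.0004
```

Request:
drive_tool(steps=[0,8,38,0,3.2,0,8,38,0,3.2,0,8,38,0,3.2,0,8,38,0,3.2,0,8,38,0,3.2])

```text
clock: 1.35
position: [0.5223, -0.0057, 0.2452]
tool_rot: [-1.571, 0.0, -0.262]
force: [1.7, -0.1, 0.8]
grip_width: -0.0003
```

Request:
drive_tool(steps=[0,8,38,0,3.2,0,8,38,0,3.2,0,8,38,0,3.2,0,8,38,0,3,0,0,0,0,0])

```text
clock: 1.77
position: [0.5541, 0.1525, 0.2451]
tool_rot: [-1.567, 0.0, -0.033]
force: [-0.4, 1.5, -0.4]
grip_width: -0.0003
```

Request:
drive_tool(steps=[0,4,16,-5,1.9,0,4,16,-10,0,0,3,10,-20,0,0,2,7,-30,0,0,0,0,-30,0])

```text
clock: 2.18
position: [0.5677, 0.1951, 0.1491]
tool_rot: [-1.57, -0.001, -0.009]
force: [0.1, 0.4, -0.1]
grip_width: -0.0001
```

Request:
drive_tool(steps=[0,0,0,-30,0,0,0,0,-20,0,0,0,0,-15,0,0,0,0,0,0,0,0,0,0,0])

```text
clock: 2.6
position: [0.5671, 0.1933, 0.0848]
tool_rot: [-1.571, 0.001, -0.011]
force: [0.3, 0.3, 0.1]
grip_width: -0.0
```

```bash
python3 - <<'E'
from h import *
s=monitor.observe(); print(s["clock"],s["position"],s["tool_rot"],s["force"])
out=[]
for n,(x,y,w,h) in{"top":(215,180,90,90),"scene":(210,200,90,90)}.items():
    f=grab_frame(n); b=cv2.resize(f["frame"][y:y+h,x:x+w],None,fx=4.4,fy=4.4,interpolation=cv2.INTER_CUBIC)[:,:,::-1].copy()
    p=s["position"]-[0,0,.014]; u,v=proj(f,p); cv2.circle(b,(int((u-x+.5)*4.4),int((v-y+.5)*4.4)),2,(0,0,255),-1); out.append(b)
cv2.imwrite("pics/near1.png",np.hstack(out))
E
```

```text
2.6 [0.56709783 0.19327095 0.08475804] [-1.57131126e+00  1.40399510e-03 -1.09180998e-02] [0.29398906 0.28359575 0.05047421]
```

View pics/near1.png

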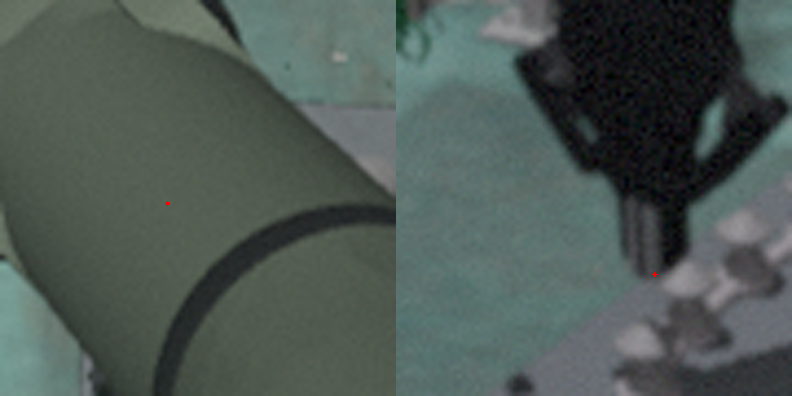

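The scene view shows the closed tips at about (655,272) in the panel, where the projection puts them. They hang between seats 1 and 2 in this view because of their height. TCP y is 7 mm short, so I'll correct that and go down gently.

Request:
drive_tool(steps=[0,0,4,-4,0,0,0,4,-6,0,0,0,0,-6,0,0,0,0,0,0,0,0,0,0,0])

```text
clock: 3.12
position: [0.5671, 0.2014, 0.0689]
tool_rot: [-1.571, 0.001, -0.011]
force: [-0.6, 0.2, 0.6]
grip_width: -0.0001
```

Request:
drive_tool(steps=[0,0,0,-3,0,0,0,0,-3,0,0,0,0,-3,0,0,0,0,-2.5,0,0,0,0,0,0])

```text
clock: 3.53
position: [0.5674, 0.2013, 0.0574]
tool_rot: [-1.571, 0.0, -0.011]
force: [0.9, 0.3, 2.9]
grip_width: 0.0002
```

Seat 1 is pressed with about 2.9 N, or roughly 3 mm. I'll start the stroke to seat 2.

Request:
drive_tool(steps=[0,1.4,-5.4,-0.5,0,0,1.4,-5.4,0,0,0,1.4,-5.4,0,0,0,1.4,-5.4,0,0,0,1.4,-5.4,0,0])

```text
clock: 3.95
position: [0.5745, 0.1733, 0.0572]
tool_rot: [-1.571, 0.0, -0.012]
force: [-0.8, -0.8, 0.1]
grip_width: 0.0001
```

Request:
drive_tool(steps=[0,1.4,-5.4,0,0,0,1.4,-5.4,0,0,0,1.3,-5.4,0,0,0,1.3,-5.4,0,0,0,1.3,-5.4,0,0])

```text
clock: 4.37
position: [0.5813, 0.1471, 0.0574]
tool_rot: [-1.571, -0.0, -0.011]
force: [-1.0, 1.6, 2.6]
grip_width: -0.0
```

Request:
drive_tool(steps=[0,0.3,-5.4,0,0,0,0.3,-5.4,0,0,0,0.3,-5.4,-0.5,0,0,0.3,-5.4,-0.3,0,0,0.3,-5.4,0,0])

```text
clock: 4.78
position: [0.5824, 0.1195, 0.0562]
tool_rot: [-1.571, 0.001, -0.011]
force: [0.1, 0.2, -0.4]
grip_width: -0.0005
```

Request:
drive_tool(steps=[0,0.3,-5.4,0,0,0,0.3,-5.4,0,0,0,0.3,-5.4,0,0,0,0.3,-5.3,0,0,0,0.3,-5,0,0])

```text
clock: 5.2
position: [0.5842, 0.0937, 0.0567]
tool_rot: [-1.57, -0.0, -0.011]
force: [0.3, 2.9, 2.8]
grip_width: -0.0003
```

Request:
drive_tool(steps=[0,-0.4,-5.4,0,-1.5,0,-0.5,-5.4,0,-1.5,0,-0.6,-5.4,0,-1.5,0,-0.6,-5.4,0,-1.5,0,-0.6,-5.4,0,-1.5])

```text
clock: 5.62
position: [0.5811, 0.066, 0.0563]
tool_rot: [-1.571, 0.0, -0.145]
force: [0.5, 0.8, -0.6]
grip_width: 0.0002
```

Request:
drive_tool(steps=[0,-0.6,-5.4,0,-1.5,0,-0.7,-5.4,0,-1.5,0,-0.8,-5.3,0,-1.5,0,-0.8,-5.2,0,-1.5,0,-0.8,-5,0,-1.5])

```text
clock: 6.03
position: [0.5778, 0.0404, 0.0567]
tool_rot: [-1.57, -0.0, -0.275]
force: [0.8, 2.1, 3.0]
grip_width: 0.0002
```

Request:
drive_tool(steps=[0,-1.3,-5.2,0,-1.5,0,-1.5,-5.2,0,-1.5,0,-1.5,-5.2,0,-1.5,0,-1.5,-5.2,0,-1.5,0,-1.6,-5.2,0,-1.5])

```text
clock: 6.45
position: [0.5698, 0.0137, 0.0563]
tool_rot: [-1.571, 0.0, -0.407]
force: [0.5, 0.1, 0.0]
grip_width: -0.0
```

Request:
drive_tool(steps=[0,-1.6,-5.2,0,-1.5,0,-1.7,-5.2,0,-1.5,0,-1.7,-5.2,0,-1.5,0,-1.8,-5.2,0,-1.5,0,-1.8,-5.0,0,-1.5])

```text
clock: 6.87
position: [0.5617, -0.0115, 0.0567]
tool_rot: [-1.57, -0.0, -0.537]
force: [0.7, 2.2, 3.5]
grip_width: -0.0
```

All five seats have been stroked, with force dropping to about zero in each gap. Next I'll approach the slide.

Request:
drive_tool(steps=[0,-2.8,-5.3,0,-1.2,0,-2.8,-5.3,0,-1.2,0,-2.8,-5.3,0,-1.2,0,-2.8,-5.3,0,-1.2,0,-2.8,-5.3,0,-0.8])

```text
clock: 7.28
position: [0.547, -0.0385, 0.0563]
tool_rot: [-1.571, 0.0, -0.635]
force: [0.4, -0.3, 0.2]
grip_width: 0.0
```

Request:
drive_tool(steps=[0,-2.8,-5.3,0,0,0,-2.8,-5.3,0,0,0,-2.8,-5.3,0,0,0,-2.5,-4.5,0,0,0,0,0,0,0])

```text
clock: 7.7
position: [0.5362, -0.0593, 0.0565]
tool_rot: [-1.571, 0.0, -0.634]
force: [0.1, 0.1, 0.9]
grip_width: 0.0001
```

Request:
drive_tool(steps=[0,-1.8,-2.4,0,0,0,-1.8,-2.4,0,0,0,-1.8,-2.4,0,0,0,-1.8,-2.4,0,0,0,-1.8,-2.4,0,0])

```text
clock: 8.12
position: [0.5277, -0.0701, 0.0565]
tool_rot: [-1.571, -0.0, -0.632]
force: [0.4, 1.1, -0.5]
grip_width: 0.0
```

Request:
drive_tool(steps=[0,-1.8,-2.4,0,0,0,-1.8,-2.4,0,0,0,-1.8,-2.4,0,0,0,-1.8,-2.4,0,0,0,-1.8,-2.4,0,0])

```text
clock: 8.53
position: [0.5186, -0.0823, 0.0565]
tool_rot: [-1.571, -0.0, -0.632]
force: [1.6, 0.8, -1.3]
grip_width: 0.0004
```

Request:
drive_tool(steps=[0,-1.2,-1.6,0,0,0,-1.2,-1.6,0,0,0,-1.2,-1.6,0,0,0,-1.2,-1.6,0,0,0,-1.2,-1.6,0,0])

```text
clock: 8.95
position: [0.5127, -0.0902, 0.0565]
tool_rot: [-1.571, -0.0, -0.633]
force: [1.3, 1.2, -1.5]
grip_width: 0.0002
```

Request:
drive_tool(steps=[0,-0.6,-0.8,0,0,0,-0.6,-0.8,0,0,0,-0.6,-0.8,0,0,0,-0.6,-0.8,0,0,0,0,0,0,0])

```text
clock: 9.37
position: [0.5121, -0.0911, 0.0566]
tool_rot: [-1.567, -0.001, -0.631]
force: [10.0, 13.3, -8.5]
grip_width: -0.0001
```

The push met a firm stop at about 17 N, so I'll back off, lift clear and check with the cameras.

Request:
drive_tool(steps=[0,3,4,0,0,0,4,5,0,0,0,3,4,5,0,0,0,0,25,0,0,0,0,35,0])

```text
clock: 9.78
position: [0.5191, -0.0796, 0.1206]
tool_rot: [-1.573, 0.004, -0.632]
force: [-0.5, -1.2, 0.2]
grip_width: -0.0001
```

Request:
drive_tool(steps=[0,0,0,38,0,0,0,0,38,0,0,0,-15,30,0,0,0,-36,0,0,0,0,-40,0,0])

```text
clock: 10.2
position: [0.5214, -0.1709, 0.2303]
tool_rot: [-1.569, -0.004, -0.629]
force: [1.0, 0.3, -0.7]
grip_width: -0.0
```

Request:
drive_tool(steps=[0,-6,-40,0,0,0,-6,-40,0,0,0,-6,-40,0,0,0,-6,-40,0,0,0,-6,-40,0,0])

```text
clock: 10.62
position: [0.4896, -0.3731, 0.228]
tool_rot: [-1.571, 0.0, -0.633]
force: [0.7, 0.4, 0.5]
grip_width: -0.0003
```

Request:
drive_tool(steps=[0,-6,-40,0,0,0,-6,-40,0,0,0,-6,-30,0,0,0,0,0,0,0,0,0,0,0,0])

```text
clock: 11.03
position: [0.4712, -0.4827, 0.2272]
tool_rot: [-1.571, 0.001, -0.635]
force: [-0.5, 0.5, 0.5]
grip_width: 0.0005
```

```bash
python3 - <<'E'
from h import *
print(monitor.observe())
out=[]
for n,(x,y,w,h) in{"top":(225,190,185,100),"scene":(225,195,185,120)}.items():
    f=grab_frame(n); out.append(cv2.resize(f["frame"][y:y+h,x:x+w],None,fx=4.3 if n=="top" else 2.5,fy=4.3 if n=="top" else 2.5,interpolation=cv2.INTER_CUBIC)[:,:,::-1])
    import pickle; pickle.dump(f,open(n+"2.pkl","wb"))
cv2.imwrite("pics/endtop.png",out[0]); cv2.imwrite("pics/endscene.png",out[1])
E
```

```text
{'clock': 11.0333, 'qpos': array([ 0.85552551,  0.62763488, -0.23500447,  1.46468832,  0.15689922,
        1.06856133, -0.04740875]), 'qd': array([-0.03703838, -0.02116064, -0.03306628,  0.03285401, -0.00649793,
       -0.00997439, -0.0128957 ]), 'joint_efforts': array([   4.94984418, -101.64402008,    0.15895888,  -39.44392562,
          0.44535329,    0.10369128,    0.44962398]), 'position': array([ 0.47124947, -0.4827113 ,  0.22722434]), 'tool_rot': array([-1.57099825e+00,  8.68485065e-04, -6.35382060e-01]), 'force': array([-0.52678884,  0.47055652,  0.54919168]), 'moment': array([ 0.05513463, -0.00203023,  0.00750114]), 'grip_width': 0.0004856068435699981}
```

View pics/endtop.png

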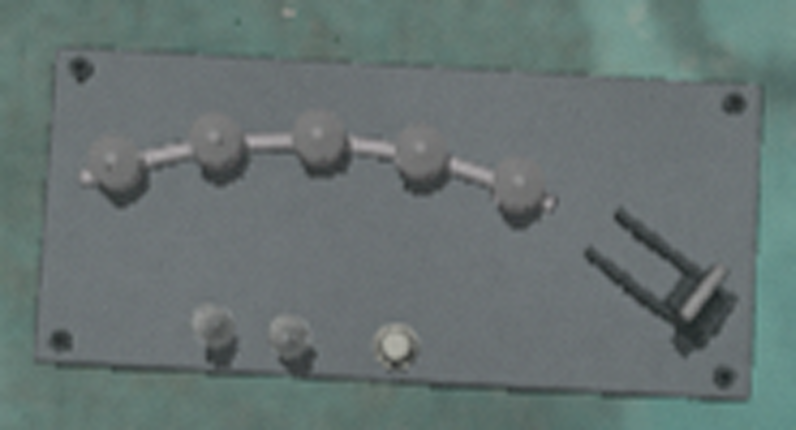

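View pics/endscene.png

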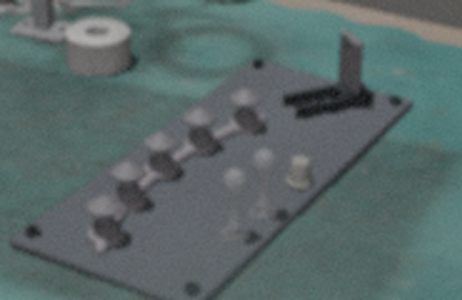

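The tab has moved from (658,257) to (703,293), about 30 mm, and the carriage is against the end bar. The seats are up and the inserts and plug haven't moved. I'll hand in.

```bash
python3 -c "
from h import *
print(workorder.job_done())"
```

```text
the job is handed in; nothing more can be done
None
```

I stroked all five seats in turn with the closed fingertips, pushed the end slide to its stop, and handed the job in at about 11 s. No verdict was reported.

- **Seats:** with the fingers on each seat I read 2.6–3.5 N, which is roughly 3–5 mm of press. The force dropped to about zero in every gap. The last pictures show all five seats back up.
- **End slide:** the push met a firm stop at about 17 N sideways (18.7 N in total). The tab moved about 30 mm in the top view, and its carriage now sits against the end bar. I could not read the slide joint directly, so "at the stop" rests on the force and the pictures.
- **Bystanders and arm:** the inserts and plug stand where they were in the top view. The cotton roll looks undisturbed too. I did not look again at the beaker, syringe or timer, but the tool only passed high over the bench on its way in and out. The arm finished well clear, with no contact force.
- **What disagreed:** my first plate mask leaked past the plate edges, so I dropped it. The refit by buttons and the refit by plate corners agreed to about 1 mm.

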